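# Park the ear defenders on the station rail

## Task

Take the pair of ear defenders off the peg stand and hang it by its headband on the rail under the lamp, one ear cup on each side of the rail, with the crown of the band seated between the two collars of the white sleeve. Lay it down gently: feel it come to bear on the sleeve, without pressing hard, before you let go, never drop it, and leave the lamp, the pair already hanging there and the things on the bench undisturbed.

Things in the scene. Friction and masses are not known exactly. Their poses are not given: they have to be found in the camera images.
- muffs: Black headband arch with two grey ear cups, 0.2 kg, hung on the peg stand. Origin: mid underside of the crown; z up, x cup to cup, y along the bar. Crown block 44 (x) x 22 (y) x 22 mm tall, over the centre of mass: pinch it across y with the fingertips 6 mm or more above its underside, clear of the bar. Cups: 68 mm discs centred at z=-70, |x|=43 to 85 mm; opening 86 mm; lowest point z=-104.
- other_muffs: A second, identical pair of ear defenders (same origin and axes), already hanging on the bare rail on the other half from the sleeve. A bystander.
- peg_mid (a point): Point on top of the stand's steel peg (14 mm diameter); the band hangs within 12 mm of it. The peg runs along this y axis, from the post at y=+90 mm (26 mm thick, top 3 mm above the peg's) to an upturned tip at y=-64 mm, 9 mm above the peg's top.
- rail: Fixed station frame: steel rail (16 mm diameter, 380 mm long) along its y axis at x=0, its top 225 mm above the origin, held from behind by two 20 mm posts at x=+65, y=+-190 mm that go up to the lamp. Origin at the foot, below the middle of the rail; x points away from the robot.
- seat: White plastic sleeve fixed on either half of the rail, 20 mm diameter, 44 mm long, with a collar (30 mm diameter, 5 mm thick) at each end; the collars stand 5 mm above the sleeve, 34 mm apart inside. Origin: top of the sleeve, midway between the collars, where the crown's underside goes. y along the rail, z up.
- lamp: Bar lamp fixed above and just behind the rail; same origin and axes as rail. A box from x=+15 to +90, y=-220 to +220, z=388 to 422 mm. It is in the way of a gripper pointing straight down at the rail: lean the tool back towards the robot by about 30 degrees, from the first grasp on.
- module: Bystander: black electrical module lying on the bench, 60 x 85 x 46 mm, origin under its centre.
- bowl: Bystander: steel bowl, 110 mm diameter, 50 mm tall, origin under its centre.
- housing: Bystander: open white plastic housing, 110 x 90 x 50 mm, origin under its centre.
Things that resemble listed ones, but are neither listed nor needed, are in the scene too. What is shaped like the muffs but purple or yellow is not meant.

How it is judged:
By the outcome, as a careful person would: the job done as asked, in the order asked, and still so for the second after the job is handed in, with the robot touching nothing.
It also fails if it takes over 51 s, if anything falls off the work surface, if the arm or the gripper's body presses on something with over 40 N, if the wrist force passes 120 N, or if a joint passes its speed limit or range.

## Robot

A 7-joint arm with a two-finger parallel gripper is mounted at the origin on the work surface. World frame = base frame: x ahead of the robot, y to its left, z up, the work surface at z = 0. Lengths are in m, angles in rad, forces in N, time in s.
With the tool pointing down it reaches from about 0.425 to 0.925 m from the base axis. Payload 6.8 kg.
Tool frame: the origin (TCP) lies midway between the tips of the shut fingers; the grasp point (between the pads) lies 19 mm behind it (r.grip_depth is the distance from the TCP to the grasp point, in m); z points along the fingers, y is the line along which they close (so a half turn about z gives the same grasp; the last joint's range is limited). The gripper opens to 85 mm and grips with 20 to 120 N. Pads are 22 mm wide; open, the fingers measure 114 mm over their backs; the gripper's body (76 mm by 85 mm) begins 54 mm behind the grasp point. The pads swing forward as they close: fully open they stand 13 mm farther back than shut.
Start: joints at [1.116, 0.477, 0.022, 1.555, -0.011, 1.109, -0.083], TCP at [0.229, -0.635, 0.231] pointing down, gripper open.
Joint ranges: [-2.96, 2.96], [-0.34, 2.1], [-1.41, 1.46], [0.24, 2.44], [-1.37, 4.51], [0.17, 1.92], [-2.96, 2.96]. Speed limits (rad/s): [2.39, 2.39, 3.14, 3.14, 3.14, 3.14, 3.14].

## Interface

Orientations are given as a rotation vector (axis times angle).
In Python, from bench import telemetry, grab_frame, calibration, order, silhouettes, r gives the robot as it stands.
- The arm moves only by the tool apply_moves, never from a script. Its argument "moves" is a list of rows, each a list of 7 numbers: the turn, a rotation vector about the tool's x, y, z scaled (see below), then the shift along the tool's x, y, z scaled (see below), then the opening, from -1 (shut) to 1 (fully open). A call has exactly 8 rows; each row shifts and turns the commanded pose from where the row before left it, along the tool's axes as they then stand; what a row does not reach is not made up. The controller multiplies each number of a shift by 1000 mm and each number of a turn by 6 degrees. A row lasts 1/12 s, in which the tool goes at most 41.7 mm and 7.16 degrees, less where a joint would pass 70% of its speed; a pose out of reach is approached as far as the arm can. A call with a number of a shift or a turn outside -1 to 1 is refused whole. A call with a gripper value outside its range is refused whole. The fingers move at their own pace and stop on an object; "grip_force" is the grip in N (left out, the last holds). Time passes only in rows, so rows that do not move let the fingers close, or fill a call up. It gives the time, the measured TCP pose, the force, the opening and the grip force at its end, in the units of the state.
- telemetry.get_obs(): the state, without advancing time (a new reading comes with each control period).
- grab_frame(name): name is "scene" or "side" or "wrist"; returns the picture (420x560x3 uint8, blue, green, red); there is no depth.
- calibration(name): a dict with "fx", "fy", "cx", "cy" (pixels), "k1" (the pictures are not rectified: a ray, as slopes to the right and down, at radius r is drawn at 1 + k1 r^2 times it, then the intrinsics apply), "world_from_camera" (4x4, takes a point from camera to world coordinates); the wrist camera has in their place "mount" (4x4, takes a point from camera to tool coordinates, whose origin is the TCP and whose axes are the flange's). Camera axes: x right, y down, z forward; pixel columns grow to the right and rows downward; lengths in m; the calibration is good to about 2 mm. A picture is of the moment at which its call begins: read the wrist's pose just before it. calibration takes no time and is no camera call.
- order.hand_in(): hands the job in; it is judged then, once.
Trained networks look in the newest picture that a camera, given by its name, has taken for a name from the list of things; names that differ only in an ending like _2 or _b are one class to them, and where a whole thing is asked for, a point or a joint stands for the part that bears it (a point fixed in the world has none). Each returns a list of dicts, best first, with "p" (0 to 1); they miss things now and then, are a little off and sometimes report something else, mostly with a low value. They report only what shows in the picture. A call takes as long as a camera call. They do not tell look-alikes from the thing itself.
- silhouettes(thing, camera): "mask" (420x560 bool, what is visible of it) and "extent" ([centre column, centre row, width, height] in pixels, round what is visible of it).
The state is a dict: "clock": time; "joints": joint angles; "qvel": joint speeds; "tau": joint torques, N m; "tcp_pos": TCP position; "orientation": TCP orientation; "contact_force": force on the tool from outside, world axes, zero at the start; "moment": the same for the moment, N m; "grip_width": finger opening in m; "gripper_force": force on a finger pad.
Only numpy, scipy, OpenCV 4.12 (cv2) and the standard library are available. Lean on these libraries where they do the work, as an engineer would, in place of code of your own. Each camera call takes 0.05 s, during which the arm holds its last target. There are 200 camera calls.

## Working session

There is one attempt and no reset: what is moved stays moved. The work goes in short steps, Python scripts to look and compute and a tool call to move; the robot and the scene stay as the last step left them, time stands still between calls to the robot, and variables do not carry over. Pictures are saved under pics/ and viewed, at most 13 in all, crops included, and the job is handed in when it is done.

Besides the shell and the picture viewer there is one more tool, called as name(argument=value, ...) on one line, values as JSON. apply_moves: Moves the arm, as the interface text tells. Its arguments: {"type":"object","properties":{"moves":{"type":"array"},"grip_force":{"type":"number"}},"required":["moves"]}

```bash
mkdir -p pics; ls
python3 - <<'E'
from bench import telemetry, grab_frame, calibration, silhouettes, r
import cv2,numpy as np
np.set_printoptions(precision=4,suppress=True)
s=telemetry.get_obs();print(s)
a=grab_frame("scene");
for n in["muffs","rail","seat","lamp","peg_mid"]:
    for d in silhouettes(n,"scene")[:4]:print("scene",n,round(d["p"],2),np.round(d["extent"]))
b=grab_frame("side")
for n in["muffs","rail","seat","lamp","peg_mid"]:
    for d in silhouettes(n,"side")[:4]:print("side",n,round(d["p"],2),np.round(d["extent"]))
cv2.imwrite("pics/scene.png",a);cv2.imwrite("pics/side.png",b)
for n in("scene","side","wrist"):print(n,calibration(n))
print(r.grip_depth)
E
```

```text
pics
{'clock': 0.0, 'joints': array([ 1.1159,  0.4778,  0.0223,  1.5565, -0.0115,  1.1093, -0.0831]), 'qvel': array([-0.0008,  0.0002, -0.0008, -0.0008, -0.0007,  0.0003, -0.0014]), 'tau': array([ -0.0009, -59.6448,   1.608 , -28.1197,   0.0126,   0.0093,
        -0.    ]), 'tcp_pos': array([ 0.2292, -0.6342,  0.2303]), 'orientation': array([-3.0927, -0.5417,  0.0007]), 'contact_force': array([-0.2302,  0.2787, -0.0975]), 'moment': array([-0.0024,  0.029 , -0.0023]), 'gripper_force': 0.0, 'grip_width': 0.0854083959287684}
scene muffs 0.96 [443. 220.  64.  39.]
scene muffs 0.89 [353. 217.  59.  60.]
scene muffs 0.73 [331. 195.  40.  50.]
scene muffs 0.55 [433. 292.  36.  71.]
scene rail 0.96 [153. 216. 214. 174.]
scene seat 0.61 [209. 212.  19.  11.]
scene lamp 0.56 [155. 152. 214.  40.]
scene peg_mid 0.73 [364. 222.  61.  72.]
side muffs 0.69 [241. 134.  47.  33.]
side muffs 0.67 [244. 161.  27.  32.]
side muffs 0.63 [185. 226.  21.  27.]
side muffs 0.63 [174. 162.  44.  41.]
side rail 0.66 [389. 198. 147. 174.]
side rail 0.56 [247. 162.  28.  31.]
side seat 0.69 [345. 197.  12.  17.
[... 355 characters left out ...]
.    ,  0.    ,  1.    ]])}
side {'fx': 491.5060288310461, 'fy': 491.5060288310461, 'cx': 282.769935625237, 'cy': 208.4027481924113, 'k1': -0.1831797066529902, 'world_from_camera': array([[ 0.6711, -0.5859,  0.4544, -0.174 ],
       [-0.7414, -0.5229,  0.4207, -0.5757],
       [-0.0089, -0.6192, -0.7852,  1.3334],
       [ 0.    ,  0.    ,  0.    ,  1.    ]])}
wrist {'fx': 368.73895290677126, 'fy': 368.73895290677126, 'cx': 282.48230429836013, 'cy': 207.81188793354826, 'k1': -0.007814427413097503, 'mount': array([[ 0.0004, -0.9518, -0.3066,  0.0795],
       [ 1.    ,  0.0004, -0.    , -0.    ],
       [ 0.0002, -0.3066,  0.9518, -0.142 ],
       [ 0.    ,  0.    ,  0.    ,  1.    ]])}
0.0187
```

View pics/scene.png

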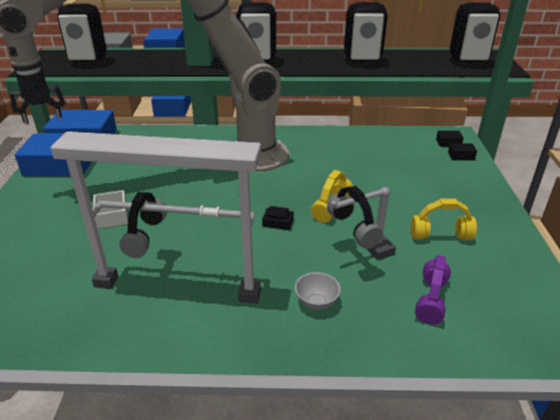

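View pics/side.png

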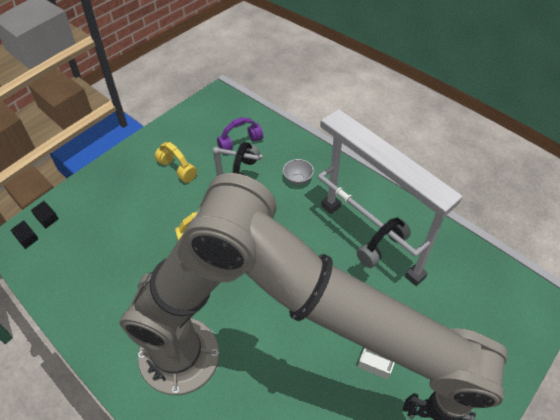

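Run:
```python
import cv2,numpy as np
a=cv2.imread("pics/scene.png");b=cv2.imread("pics/side.png")
def crop(i,x,y,w,h,k):
    c=cv2.resize(i[y:y+h,x:x+w],None,fx=k,fy=k,interpolation=cv2.INTER_CUBIC)
    for u in range((x+9)//10*10,x+w,10):
        cv2.line(c,((u-x)*k,0),((u-x)*k,4 if u%50 else 12),(0,0,255),1)
        if u%20==0: cv2.putText(c,str(u),((u-x)*k-8,18),0,.3,(0,255,255),1)
    for v in range((y+9)//10*10,y+h,10):
        cv2.line(c,(0,(v-y)*k),(5,(v-y)*k),(0,0,255),1)
        if v%20==0: cv2.putText(c,str(v),(8,(v-y)*k+3),0,.3,(0,255,255),1)
    return c
# composites
A=crop(a,310,170,100,100,4);B=crop(b,200,120,100,100,4)
C=crop(a,85,190,200,50,4)
top=np.hstack([A,B]);cv2.imwrite("pics/c1.png",np.vstack([top,C]))
D=crop(b,310,100,160,150,4)
cv2.imwrite("pics/c2.png",D)
```

```text
(no output)
```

View pics/c1.png

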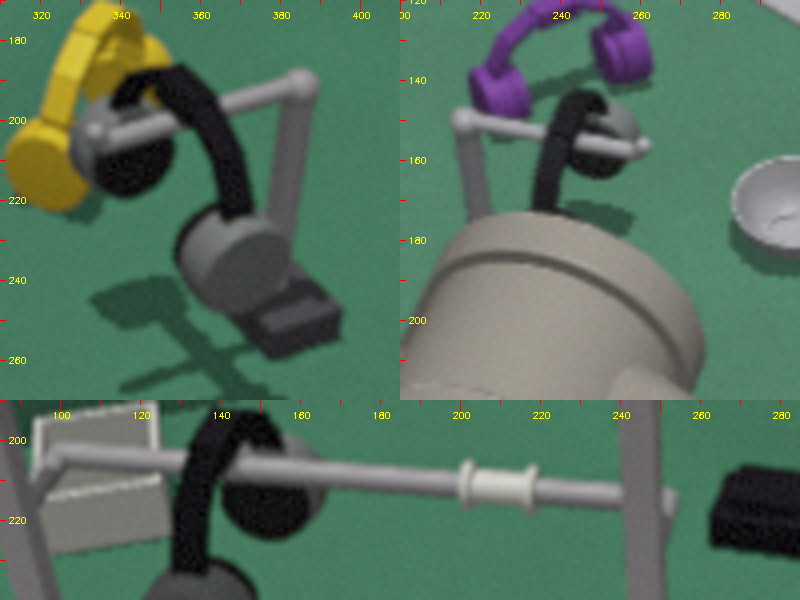

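View pics/c2.png

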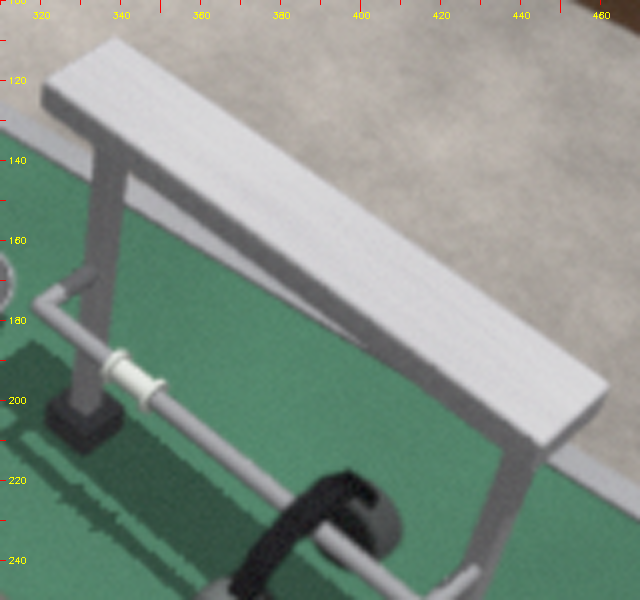

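```bash
cat > h.py <<'E'
import numpy as np,cv2
from bench import calibration
from scipy.optimize import least_squares
from scipy.spatial.transform import Rotation as R
np.set_printoptions(precision=4,suppress=True)
def cam(n):
    c=calibration(n);return c,np.array([[c["fx"],0,c["cx"]],[0,c["fy"],c["cy"]],[0,0,1]]),np.array([c["k1"],0,0,0.])
def ray(n,p,T=None):
    c,K,D=cam(n);T=c["world_from_camera"] if T is None else T
    u=cv2.undistortPoints(np.array([[p]],float),K,D)[0,0]
    d=T[:3,:3]@[u[0],u[1],1];return T[:3,3],d/np.linalg.norm(d)
def tri(*obs):
    A=np.zeros((3,3));b=np.zeros(3)
    for o in obs:
        c,d=ray(*o);M=np.eye(3)-np.outer(d,d);A+=M;b+=M@c
    x=np.linalg.solve(A,b);res=[np.linalg.norm((np.eye(3)-np.outer(ray(*o)[1],ray(*o)[1]))@(x-ray(*o)[0])) for o in obs]
    return x,np.array(res)*1000
def proj(n,X,T=None):
    c,K,D=cam(n);T=c["world_from_camera"] if T is None else T
    W=np.linalg.inv(T);return cv2.projectPoints(np.atleast_2d(X).astype(float),cv2.Rodrigues(W[:3,:3])[0],W[:3,3],K,D)[0][:,0]
def wristT(s):
    T=np.eye(4);T[:3,:3]=R.from_rotvec(s["orientation"]).as_matrix();T[:3,3]=s["tcp_pos"]
    return T@calibration("wrist")["mount"]
E
python3 - <<'E'
from h import *
P={"post":((384.5,191),(216,149.5)),"tip":((334,203),(261,156.3)),
"seatmid":((209.8,211.5),(343.5,194)),"colL":((201.5,210.8),(348.5,197.7)),"colR":((218.2,212),(338.8,190.5)),
"railR":((252,214.7),(321,175.5)),"railL":((100,204),(418,248)),"lampFL":((255,160),(321,124)),"crowntop":((351,188),(245,144))}
for k,(a,b) in P.items():print(k,*tri(("scene",a),("side",b)))
E
```

```text
post [0.5221 0.363  0.1934] [1.2426 1.2426]
tip [0.5921 0.2262 0.202 ] [0.6168 0.6168]
seatmid [ 0.6391 -0.0723  0.2078] [0.9799 0.9799]
colL [ 0.6373 -0.0925  0.2083] [0.9898 0.9898]
colR [ 0.6407 -0.0526  0.2074] [0.378 0.378]
railR [0.6516 0.0275 0.2076] [1.2344 1.2344]
railL [ 0.6195 -0.3462  0.2125] [1.3594 1.3594]
lampFL [0.6806 0.0507 0.3789] [9.3044 9.3044]
crowntop [0.5732 0.2712 0.2373] [4.4385 4.4385]
```

```bash
cat >> h.py <<'E'
def M(yaw,tilt):
    s,c=np.sin(np.radians(tilt)),np.cos(np.radians(tilt))
    return R.from_euler('z',yaw,degrees=True).as_matrix()@np.array([[-c,0,s],[0,1,0],[-s,0,-c]])
def plan(s,wps,op=1,n=None,vmax=.038):
    """wps: (pos,yaw,tilt); prints rows; calls of 8"""
    p=np.array(s["tcp_pos"]);Q=R.from_rotvec(s["orientation"]).as_matrix()
    z=Q[:,2];t0=np.degrees(np.arcsin(np.clip(np.hypot(z[0],z[1]),0,1)));y0=np.degrees(np.arctan2(-Q[0,1],Q[1,1]))
    if t0<3:t0=0
    rows=[]
    for pos,yaw,tilt in wps:
        pos=np.array(pos);q0=p.copy()
        k=max(1,int(np.ceil(max(np.linalg.norm(pos-q0)/vmax,abs(yaw-y0)/5.8,abs(tilt-t0)/5.8))))
        for i in range(1,k+1):
            f=i/k;pt=q0+f*(pos-q0);Qt=M(y0+f*(yaw-y0),t0+f*(tilt-t0))
            w=np.degrees(R.from_matrix(Q.T@Qt).as_rotvec())/6
            d=Q.T@(pt-p)
            w=np.round(w,2);d=np.round(d,4)
            rows.append([*w,*d,op]);p=p+Q@d;Q=Q@R.from_rotvec(np.radians(w*6)).as_matrix()
        y0,t0=yaw,tilt
    while len(rows)%8:rows.append([0]*6+[op])
    for i in range(0,len(rows),8):print(str([[float(v)+0 for v in q] for q in rows[i:i+8]]).replace(".0,",",").replace(".0]","]").replace(" ","").replace("-0,","0,"));print()
    print("end",p,"rows",len(rows))
E
python3 - <<'E'
from h import *
from bench import telemetry
s=telemetry.get_obs();print(R.from_rotvec(s["orientation"]).as_matrix())
cr=np.array([.562,.28,.205]);m=M(27,30)
v=cr-.13*m[:,2]+[0,0,.01];print(v)
plan(s,[((.32,-.33,.40),-80,0),((.43,0,.42),-30,10),((.43,.15,.40),10,25),(v,27,30)])
E
```

```text
[[ 0.9405  0.3399  0.    ]
 [ 0.3399 -0.9405  0.    ]
 [ 0.     -0.     -1.    ]]
[0.5041 0.2505 0.3276]
[[0,0,-0.95,0.0135,-0.0183,-0.012,1],[0,0,-0.96,0.0152,-0.0168,-0.0121,1],[0,0,-0.95,0.0169,-0.0153,-0.012,1],[0,0,-0.96,0.0182,-0.0134,-0.0121,1],[0,0,-0.95,0.0196,-0.0116,-0.012,1],[0,0,-0.95,0.0206,-0.0096,-0.0121,1],[0,0,-0.96,0.0214,-0.0075,-0.012,1],[0,0,-0.95,0.0221,-0.0053,-0.0121,1]]

[[0,0,-0.96,0.0225,-0.0031,-0.012,1],[0,0,-0.95,0.0227,-0.0008,-0.0121,1],[0,0,-0.95,0.0227,0.0014,-0.012,1],[0,0,-0.96,0.0224,0.0037,-0.0121,1],[0,0,-0.95,0.0219,0.006,-0.012,1],[0,0,-0.96,0.0212,0.008,-0.0121,1],[-0.01,-0.17,-0.83,0.0306,0.0166,-0.002,1],[-0.02,-0.16,-0.83,0.029,0.0192,-0.0025,1]]

[[-0.04,-0.17,-0.83,0.0271,0.0216,-0.0029,1],[-0.05,-0.17,-0.84,0.0252,0.0239,-0.0034,1],[-0.06,-0.16,-0.83,0.0229,0.026,-0.0036,1],[-0.08,-0.17,-0.83,0.0204,0.028,-0.0038,1],[-0.1,-0.17,-0.82,0.0179,0.0296,-0.0039,1],[-0.11,-0.16,-0.83,0.0152,0.0311,-0.0038,1],[-0.12,-0.17,-0.82,0.0124,0.0324,-0.0038,1],[-0.14,-0.16,-0.83,0.0095,0.0333,-0.0035,1]]

[[-0.18,-0.36,-0.93,0.011,0.0186,0.001,1],[-0.22,-0.36,-0.93,0.0093,0.0195,0.0009,1],[-0.25,-0.35,-0.92,0.0073,0.0203,0.0011,1],[-0.28,-0.36,-0.91,0.0053,0.0209,0.0014,1],[-0.32,-0.36,-0.89,0.0035,0.0213,0.0018,1],[-0.36,-0.36,-0.89,0.0015,0.0214,0.0025,1],[-0.39,-0.35,-0.87,-0.0004,0.0214,0.0033,1],[-0.3,-0.21,-0.64,-0.0128,0.0215,0.026,1]]

[[-0.32,-0.21,-0.63,-0.0137,0.0198,0.0269,1],[-0.34,-0.21,-0.62,-0.0143,0.0179,0.0278,1],[-0.34,-0.2,-0.62,-0.0147,0.016,0.0288,1],[0,0,0,0,0,0,1],[0,0,0,0,0,0,1],[0,0,0,0,0,0,1],[0,0,0,0,0,0,1],[0,0,0,0,0,0,1]]

end [0.5041 0.2504 0.3275] rows 40
```

apply_moves(moves=[[0,0,-0.95,0.0135,-0.0183,-0.012,1],[0,0,-0.96,0.0152,-0.0168,-0.0121,1],[0,0,-0.95,0.0169,-0.0153,-0.012,1],[0,0,-0.96,0.0182,-0.0134,-0.0121,1],[0,0,-0.95,0.0196,-0.0116,-0.012,1],[0,0,-0.95,0.0206,-0.0096,-0.0121,1],[0,0,-0.96,0.0214,-0.0075,-0.012,1],[0,0,-0.95,0.0221,-0.0053,-0.0121,1]])

```text
clock: 1.27
tcp_pos: [0.2813, -0.4595, 0.3284]
orientation: [2.636, 1.709, -0.0]
contact_force: [1.0, 1.3, -0.2]
grip_width: 0.0855
gripper_force: 0.0
```

apply_moves(moves=[[0,0,-0.96,0.0225,-0.0031,-0.012,1],[0,0,-0.95,0.0227,-0.0008,-0.0121,1],[0,0,-0.95,0.0227,0.0014,-0.012,1],[0,0,-0.96,0.0224,0.0037,-0.0121,1],[0,0,-0.95,0.0219,0.006,-0.012,1],[0,0,-0.96,0.0212,0.008,-0.0121,1],[-0.01,-0.17,-0.83,0.0306,0.0166,-0.002,1],[-0.02,-0.16,-0.83,0.029,0.0192,-0.0025,1]])

```text
clock: 1.93
tcp_pos: [0.3424, -0.2633, 0.4048]
orientation: [1.781, 2.55, -0.032]
contact_force: [1.4, 0.2, 0.5]
grip_width: 0.0854
gripper_force: 0.0
```

Run:
```python
from h import *
from bench import telemetry
s=telemetry.get_obs();print(s["tcp_pos"],s["joints"],s["clock"])
```

```text
[ 0.3424 -0.2633  0.4048] [ 0.9173 -0.0641 -0.3935  1.8366 -0.0018  1.3353  0.876 ] 1.9333
```

apply_moves(moves=[[-0.04,-0.17,-0.83,0.0271,0.0216,-0.0029,1],[-0.05,-0.17,-0.84,0.0252,0.0239,-0.0034,1],[-0.06,-0.16,-0.83,0.0229,0.026,-0.0036,1],[-0.08,-0.17,-0.83,0.0204,0.028,-0.0038,1],[-0.1,-0.17,-0.82,0.0179,0.0296,-0.0039,1],[-0.11,-0.16,-0.83,0.0152,0.0311,-0.0038,1],[-0.12,-0.17,-0.82,0.0124,0.0324,-0.0038,1],[-0.14,-0.16,-0.83,0.0095,0.0333,-0.0035,1]])

```text
clock: 2.6
tcp_pos: [0.4301, 0.002, 0.4205]
orientation: [0.762, 2.871, -0.067]
contact_force: [0.4, -0.4, -0.0]
grip_width: 0.0851
gripper_force: 0.0
```

apply_moves(moves=[[-0.18,-0.36,-0.93,0.011,0.0186,0.001,1],[-0.22,-0.36,-0.93,0.0093,0.0195,0.0009,1],[-0.25,-0.35,-0.92,0.0073,0.0203,0.0011,1],[-0.28,-0.36,-0.91,0.0053,0.0209,0.0014,1],[-0.32,-0.36,-0.89,0.0035,0.0213,0.0018,1],[-0.36,-0.36,-0.89,0.0015,0.0214,0.0025,1],[-0.39,-0.35,-0.87,-0.0004,0.0214,0.0033,1],[-0.3,-0.21,-0.64,-0.0128,0.0215,0.026,1]])

```text
clock: 3.27
tcp_pos: [0.4478, 0.1764, 0.3845]
orientation: [-0.34, 2.657, 0.075]
contact_force: [1.3, 0.3, 0.8]
grip_width: 0.0853
gripper_force: 0.0
```

apply_moves(moves=[[-0.32,-0.21,-0.63,-0.0137,0.0198,0.0269,1],[-0.34,-0.21,-0.62,-0.0143,0.0179,0.0278,1],[-0.34,-0.2,-0.62,-0.0147,0.016,0.0288,1],[0,0,0,0,0,0,1],[0,0,0,0,0,0,1],[0,0,0,0,0,0,1],[0,0,0,0,0,0,1],[0,0,0,0,0,0,1]])

```text
clock: 3.93
tcp_pos: [0.5042, 0.25, 0.329]
orientation: [-0.612, 2.553, 0.161]
contact_force: [-0.4, -0.0, 0.5]
grip_width: 0.0855
gripper_force: 0.0
```

Run:
```python
from h import *
from bench import telemetry,grab_frame,silhouettes
import pickle
s=telemetry.get_obs();print(s["tcp_pos"],s["joints"],s["clock"]);print(R.from_rotvec(s["orientation"]).as_matrix())
w=grab_frame("wrist");cv2.imwrite("pics/w1.png",w);pickle.dump(s,open("w1.pkl","wb"))
for n in["muffs","peg_mid"]:
    for d in silhouettes(n,"wrist")[:3]:print(n,round(d["p"],2),np.round(d["extent"]))
```

```text
[0.5042 0.25   0.329 ] [ 0.3214 -0.0004 -0.9063  2.0482  0.1093  0.5743  1.3803] 3.9333
[[-0.7709 -0.4528  0.4479]
 [-0.3928  0.8916  0.2252]
 [-0.5013 -0.0024 -0.8653]]
muffs 0.9 [290. 123.  89. 204.]
muffs 0.66 [350. 228. 116.  90.]
muffs 0.6 [506. 107. 108. 116.]
peg_mid 0.94 [308. 106. 216. 169.]
peg_mid 0.53 [28. 89. 56. 83.]
```

View pics/w1.png

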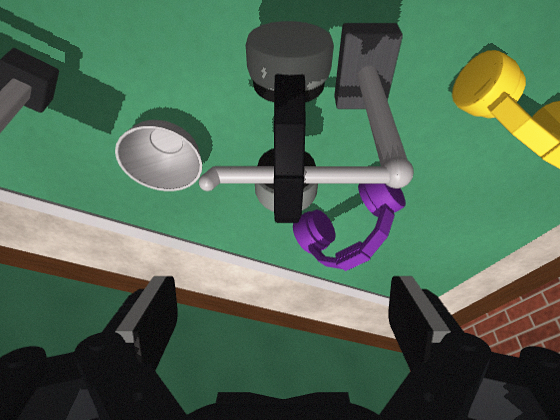

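Run:
```python
from h import *
import pickle
s=pickle.load(open("w1.pkl","rb"));T=wristT(s)
obs=[("scene",(384.5,191),"b"),("side",(216,149.5),"b"),("wrist",(400,172.5),"b"),("scene",(333.8,202.5),"t"),("side",(261,156.3),"t"),("wrist",(208.5,182.5),"t")]
loc={"b":np.array([0,.09,-.01]),"t":np.array([0,-.064,.003])}
sig={"scene":1,"side":1,"wrist":1.}
def f(p,full=False):
    Q=R.from_euler('z',p[3]).as_matrix();o=[]
    for n,px,k in obs:
        o.append((proj(n,p[:3]+Q@loc[k],T if n=="wrist" else None)[0]-px)/sig[n])
    return np.array(o) if full else np.ravel(o)
r=least_squares(f,[.56,.28,.2,.47]);print(r.x,np.degrees(r.x[3]));print(f(r.x,True))
p=r.x;Q=R.from_euler('z',p[3]).as_matrix()
# crown block corners for muff y offset 0
for yo in(-.01,0,.01):
  X=[p[:3]+Q@np.array([x,y+yo,.022]) for x in(-.022,.022) for y in(-.011,.011)]
  print(yo,"wrist",proj("wrist",np.array(X),T).round(1).tolist(),"scene",proj("scene",np.mean(X,0)).round(1),"side",proj("side",np.mean(X,0)).round(1))
w=cv2.imread("pics/w1.png")
X=[p[:3]+Q@np.array([x,y,.022]) for x,y in((-.022,-.011),(-.022,.011),(.022,.011),(.022,-.011))]
c=cv2.resize(w[50:270,180:440],None,fx=3,fy=3,interpolation=cv2.INTER_CUBIC)
for q in proj("wrist",np.array(X),T):cv2.circle(c,tuple(int(v) for v in ((q-[180,50])*3)),3,(0,0,255),1)
for q in proj("wrist",np.array([p[:3]+Q@np.array([0,y,-.007]) for y in(-.06,.08)]),T):cv2.circle(c,tuple(int(v) for v in ((q-[180,50])*3)),3,(255,0,255),1)
cv2.imwrite("pics/c3.png",c)
```

```text
[0.5596 0.2839 0.1997 0.4661] 26.703759369975828
[[ 0.5911  0.2824]
 [-0.5389  1.3413]
 [-0.3755  0.0413]
 [ 0.1174 -0.4772]
 [-1.0913  0.2692]
 [-0.146   0.2861]]
-0.01 wrist [[260.7, 179.4], [291.6, 179.6], [262.8, 219.4], [290.3, 219.5]] scene [[353.2 190.3]] side [[243.5 149.3]]
0 wrist [[274.7, 179.5], [305.6, 179.6], [275.3, 219.4], [302.8, 219.6]] scene [[356.6 189.3]] side [[240.6 148.8]]
0.01 wrist [[288.8, 179.5], [319.7, 179.7], [287.8, 219.5], [315.3, 219.6]] scene [[360.  188.4]] side [[237.6 148.2]]
```

View pics/c3.png

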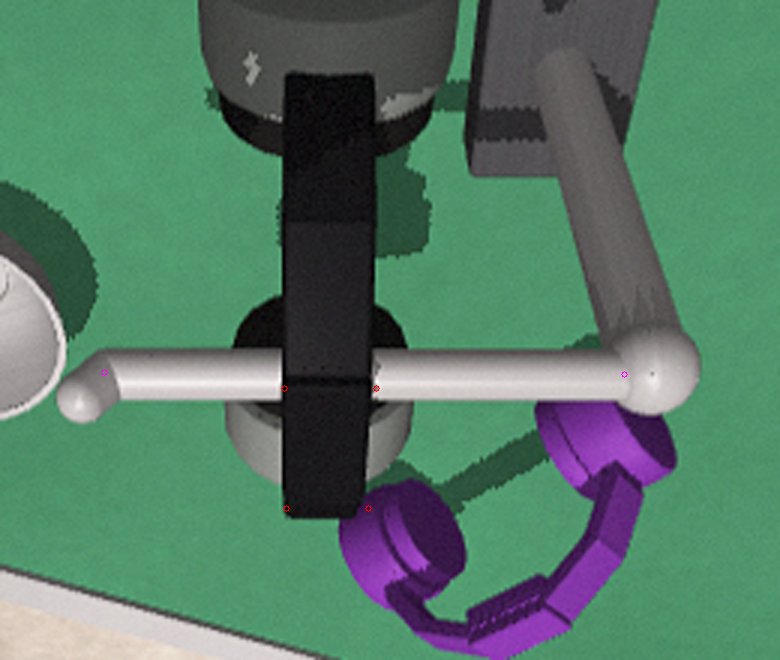

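Run:
```python
from h import *
from bench import telemetry
s=telemetry.get_obs()
p=np.array([.5596,.2839,.1997]);Q=R.from_euler('z',26.7,degrees=True).as_matrix()
g=p+Q@[.003,0,.010];m=M(26.7,30)
plan(s,[(g-.05*m[:,2],26.7,30),(g,26.7,30)],vmax=.02)
```

```text
[[-0.01,0,0.02,0.0002,0.001,0.0174,1],[0,0,0,0.0001,0.0011,0.0173,1],[0.01,0.01,0.01,0.0002,0.001,0.0174,1],[0,0,0.01,0.0001,0.001,0.0173,1],[0.01,0,0,0.0002,0.001,0.0174,1],[0,0,0,0,0,0.0167,1],[0,0,0,0,0,0.0166,1],[0,0,0,0,0.0001,0.0167,1]]

end [0.5623 0.2853 0.2097] rows 8
```

apply_moves(moves=[[0,0,0,0.0002,0.001,0.0174,1],[0,0,0,0.0001,0.0011,0.0173,1],[0,0,0.02,0.0002,0.001,0.0174,1],[0,0,0.01,0.0001,0.001,0.0173,1],[0.01,0,0,0.0002,0.001,0.0174,1],[0,0,0,0,0,0.0167,1],[0,0,0,0,0,0.0166,1],[0,0,0,0,0.0001,0.0167,1]])

```text
clock: 4.75
tcp_pos: [0.5626, 0.2856, 0.2084]
orientation: [-0.608, 2.556, 0.163]
contact_force: [0.9, -1.3, -0.6]
grip_width: 0.0852
gripper_force: 0.0
```

apply_moves(moves=[[0,0,0,0,0,0,1],[0,0,0,0,0,0,1],[0,0,0,0,0,0,0],[0,0,0,0,0,0,-0.2],[0,0,0,0,0,0,-0.2],[0,0,0,0,0,0,-0.2],[0,0,0,0,0,0,-0.2],[0,0,0,0,0,0,-0.2]], grip_force=40)

```text
clock: 5.42
tcp_pos: [0.5621, 0.2855, 0.209]
orientation: [-0.609, 2.556, 0.163]
contact_force: [-0.7, -1.1, -0.3]
grip_width: 0.0339
gripper_force: 0.0
```

Run:
```python
from h import *
from bench import telemetry,grab_frame
s=telemetry.get_obs();print(s)
cv2.imwrite("pics/w2.png",grab_frame("wrist"))
```

```text
{'clock': 5.4167, 'joints': array([ 0.0163,  0.2978, -0.7162,  2.0667,  0.7338,  0.4134,  0.7962]), 'qvel': array([-0.0015,  0.0048,  0.0008,  0.0001,  0.001 ,  0.0007, -0.0016]), 'tau': array([  0.0358, -39.4328,  -5.0218, -25.1611,   0.5914,  -1.4914,
         0.0037]), 'tcp_pos': array([0.5621, 0.2855, 0.209 ]), 'orientation': array([-0.6087,  2.5561,  0.1633]), 'contact_force': array([-0.7111, -1.0878, -0.2784]), 'moment': array([-0.1988,  0.4755, -0.0214]), 'gripper_force': 0.0, 'grip_width': 0.03394523776269629}
```

View pics/w2.png

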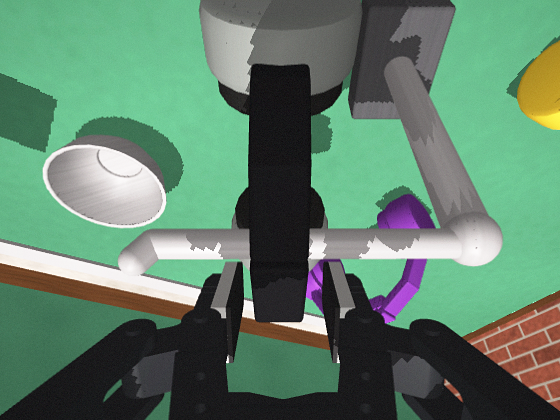

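apply_moves(moves=[[0,0,0,0,0,0,-0.35],[0,0,0,0,0,0,-0.45],[0,0,0,0,0,0,-0.6],[0,0,0,0,0,0,-1],[0,0,0,0,0,0,-1],[0,0,0,0,0,0,-1],[0,0,0,0,0,0,-1],[0,0,0,0,0,0,-1]], grip_force=45)

```text
clock: 6.13
tcp_pos: [0.5623, 0.2855, 0.2088]
orientation: [-0.609, 2.556, 0.163]
contact_force: [-1.0, -2.2, 4.2]
grip_width: 0.0209
gripper_force: 46.0
```

apply_moves(moves=[[0,0,0,-0.005,0,-0.0087,-1],[0,0,0,-0.005,0,-0.0087,-1],[0,0,0,-0.005,0,-0.0087,-1],[0,0,0,-0.005,0,-0.0087,-1],[0,0,0,-0.005,0,-0.0087,-1],[0,0,0,0,0,0,-1],[0,0,0,0,0,0,-1],[0,0,0,0,0,0,-1]])

```text
clock: 6.8
tcp_pos: [0.5613, 0.2853, 0.2575]
orientation: [-0.609, 2.558, 0.163]
contact_force: [0.0, 0.2, -1.5]
grip_width: 0.0212
gripper_force: 45.3
```

Run:
```python
from h import *
from bench import telemetry,grab_frame
import pickle
s=telemetry.get_obs();print(s["contact_force"],s["moment"],s["grip_width"],s["gripper_force"])
pickle.dump(s,open("w3.pkl","wb"))
T=wristT(s);w=grab_frame("wrist")
# predicted crown corners assuming rigid grasp since lift of ~.05
Q=R.from_euler('z',26.7,degrees=True).as_matrix()
p=s["tcp_pos"]-Q@[.003,0,.010]
for x,y in((-.022,-.011),(-.022,.011),(.022,.011),(.022,-.011)):
    q=proj("wrist",p+Q@np.array([x,y,.022]),T)[0];cv2.circle(w,tuple(int(v) for v in q),2,(0,0,255),1)
cv2.imwrite("pics/w3.png",w)
```

```text
[ 0.0094  0.2305 -1.4934] [-0.3683  0.6332  0.0321] 0.021213669718549096 45.27197912335396
```

View pics/w3.png

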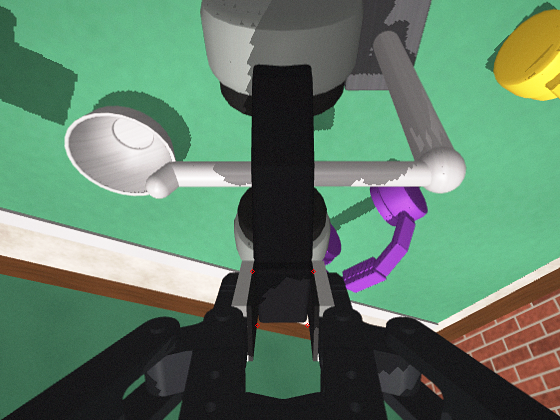

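Run:
```python
from h import *
from bench import telemetry
s=telemetry.get_obs()
plan(s,[((.5613,.2853,.372),26.7,30),((.5,.15,.374),10,30),((.54,.026,.374),-5,30)],op=-1,vmax=.03)
```

```text
[[0.01,-0.01,0,-0.0143,0,-0.0248,-1],[0,0,0.01,-0.0142,0,-0.0249,-1],[0,-0.01,0,-0.0143,0,-0.0248,-1],[0,0,0,-0.0143,0.0001,-0.0248,-1],[0.28,0,0.49,0.0198,-0.0187,-0.0119,-1],[0.28,0,0.48,0.0189,-0.02,-0.0113,-1],[0.28,0,0.48,0.0178,-0.0212,-0.0108,-1],[0.28,0,0.48,0.0166,-0.0224,-0.01,-1]]

[[0.27,0,0.48,0.0156,-0.0235,-0.0094,-1],[0.25,0,0.44,-0.0031,-0.0258,0.0018,-1],[0.25,0,0.43,-0.0042,-0.0256,0.0024,-1],[0.25,0,0.43,-0.0055,-0.0253,0.0031,-1],[0.25,0,0.44,-0.0065,-0.025,0.0038,-1],[0.25,0,0.43,-0.0077,-0.0245,0.0044,-1],[0,0,0,0,0,0,-1],[0,0,0,0,0,0,-1]]

end [0.54  0.026 0.374] rows 16
```

apply_moves(moves=[[0,0,0,-0.0143,0,-0.0248,-1],[0,0,0.01,-0.0142,0,-0.0249,-1],[0,-0.01,0,-0.0143,0,-0.0248,-1],[0,0,0,-0.0143,0.0001,-0.0248,-1],[0.28,0,0.49,0.0198,-0.0187,-0.0119,-1],[0.28,0,0.48,0.0189,-0.02,-0.0113,-1],[0.28,0,0.48,0.0178,-0.0212,-0.0108,-1],[0.28,0,0.48,0.0166,-0.0224,-0.01,-1]])

```text
clock: 7.52
tcp_pos: [0.5117, 0.1761, 0.3738]
orientation: [-0.301, 2.604, 0.081]
contact_force: [0.3, 0.4, -2.6]
grip_width: 0.0212
gripper_force: 45.3
```

apply_moves(moves=[[0.27,0,0.48,0.0156,-0.0235,-0.0094,-1],[0.25,0,0.44,-0.0031,-0.0258,0.0018,-1],[0.25,0,0.43,-0.0042,-0.0256,0.0024,-1],[0.25,0,0.43,-0.0055,-0.0253,0.0031,-1],[0.25,0,0.44,-0.0065,-0.025,0.0038,-1],[0.25,0,0.43,-0.0077,-0.0245,0.0044,-1],[0,0,0,0,0,0,-1],[0,0,0,0,0,0,-1]])

```text
clock: 8.18
tcp_pos: [0.5404, 0.0251, 0.3738]
orientation: [0.117, 2.618, -0.028]
contact_force: [-0.7, 1.5, -2.5]
grip_width: 0.0206
gripper_force: 45.3
```

Run:
```python
from h import *
from bench import telemetry,grab_frame
import pickle
s=telemetry.get_obs();print(s["tcp_pos"],s["contact_force"],s["joints"],s["grip_width"],s["qvel"])
pickle.dump(s,open("w4.pkl","wb"))
cv2.imwrite("pics/w4.png",cv2.copyMakeBorder(grab_frame("wrist"),0,0,0,0,0))
```

```text
[0.5404 0.0251 0.3738] [-0.6696  1.4911 -2.5426] [ 0.577  -0.1025 -0.756   2.0166  0.1053  0.6992  1.224 ] 0.020594111442668095 [-0.0148 -0.0155 -0.0352 -0.0002 -0.018  -0.0016  0.0079]
```

View pics/w4.png

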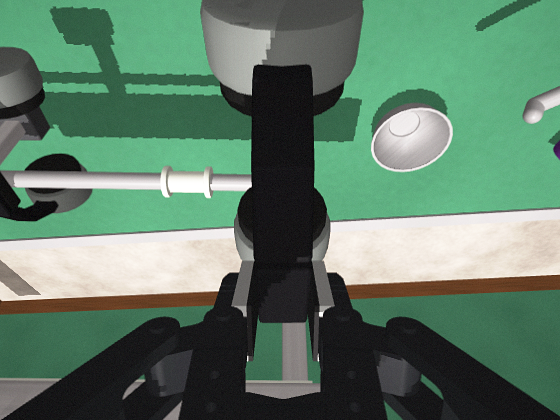

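Run:
```python
from h import *
import pickle
s=pickle.load(open("w4.pkl","rb"));T=wristT(s)
w=cv2.imread("pics/w4.png");g=w.astype(int).min(2)
m=(g[150:215,150:225]>130);print(np.where(m.sum(0)>22)[0]+150, m.sum(0))
c=.0195
obs=[("wrist",(166.5,181.2),-c,1.),("wrist",(208.2,182.3),c,1.),("scene",(201.5,210.8),-c,1.),("scene",(218.2,212),c,1.),("side",(348.5,197.7),-c,1.),("side",(338.8,190.5),c,1.),("wrist",(18,180),None,1)]
obs=obs[:6]
for W in(.4,1,):
 for use in("all","wrist+scene","wrist+side"):
  def f(p,full=False):
    Q=R.from_euler('z',p[3]).as_matrix();o=[]
    for n,px,y,k in obs:
        if use!="all" and n not in use:continue
        o.append((proj(n,p[:3]+Q@np.array([0,y,-.01]),T if n=="wrist" else None)[0]-px)*(1 if n=="wrist" else W))
    return np.array(o) if full else np.ravel(o)
  r=least_squares(f,[.64,-.07,.225,-.085]);print(use,r.x,np.degrees(r.x[3]));
  if use=="all":print(f(r.x,True))
# wrist only with z fixed .227
def g(p):return np.ravel([proj("wrist",np.array([p[0],p[1],.227])+R.from_euler('z',p[2]).as_matrix()@np.array([0,y,-.01]),T)[0]-px for n,px,y,k in obs if n=="wrist"])
r=least_squares(g,[.64,-.07,-.085]);print("z=.227",r.x,np.degrees(r.x[2]),r.fun)
print(proj("scene",np.array([r.x[0],r.x[1],.217])),proj("side",np.array([r.x[0],r.x[1],.217])))
```

```text
[162 163 164 165 166 169 204 205 206 207 208] [14 14 14 14 14 14 14 14 14 14 15 21 26 29 31 32 23 19 22 23 22 22 22 22
 22 22 22 22 22 22 22 22 22 22 22 22 22 22 22 22 22 22 22 22 22 22 22 22
 22 22 21 21 21 21 26 29 31 32 32 15 10 10 12 14 14 14 14 14 14 14 14 14
 14 14 14]
all [ 0.6354 -0.0728  0.2149 -0.1267] -7.258377208862984
[[ 0.1086  0.0927]
 [-0.1234  0.0731]
 [ 0.3725 -0.0169]
 [-0.0012  0.0424]
 [-0.3194  0.663 ]
 [-0.1214  0.5122]]
wrist+scene [ 0.6354 -0.0728  0.2148 -0.1278] -7.324594063627487
wrist+side [ 0.6349 -0.0725  0.2154 -0.127 ] -7.27673986050045
all [ 0.6357 -0.0729  0.215  -0.1179] -6.757983159900996
[[ 0.1382  0.6171]
 [-0.1689  0.3356]
 [ 0.8504  0.0308]
 [-0.0441  0.0971]
 [-0.658   1.5406]
 [-0.2441  1.2223]]
wrist+scene [ 0.6355 -0.073   0.2147 -0.1232] -7.059662355620542
wrist+side [ 0.6354 -0.0726  0.2154 -0.122 ] -6.990388380277168
z=.227 [ 0.6242 -0.0675 -0.1127] -6.45650139275673 [-0.8806  0.2545  0.8817 -0.1493]
[[212.673 204.645]] [[339.7086 194.1807]]
```

Run:
```python
from h import *
import pickle
from bench import telemetry
s=pickle.load(open("w4.pkl","rb"));T=wristT(s)
g=cv2.imread("pics/w4.png").astype(int).min(2)
px=[]
for c in(100,120,140,150,225,240):
    v=np.where(g[160:205,c]>95)[0]+160
    if len(v)<25 and len(v):px.append((c,v.mean()));print(c,v[0],v[-1])
px+=[(166.5,181.2),(208.2,182.3)]
z=.215-.010;pts=[]
for q in px:
    o,d=ray("wrist",q,T);pts.append((o+d*(z-o[2])/d[2])[:2])
pts=np.array(pts);k=np.polyfit(pts[:,1],pts[:,0],1);print("wrist yaw",-np.degrees(np.arctan(k[0])));
W=[]
for q in((110,204.7),(190,210),(240,213.3),(100,204),(230,212.8)):
    o,d=ray("scene",q);W.append((o+d*(z-o[2])/d[2])[:2])
W=np.array(W);k2=np.polyfit(W[:,1],W[:,0],1);print("scene yaw",-np.degrees(np.arctan(k2[0])),k2[0]*-.0728+k2[1],k[0]*-.0728+k[1])
W=[]
for q in((330,183.2),(360,205.5),(380,220.5),(400,235)):
    o,d=ray("side",q);W.append((o+d*(z-o[2])/d[2])[:2])
W=np.array(W);k2=np.polyfit(W[:,1],W[:,0],1);print("side yaw",-np.degrees(np.arctan(k2[0])),k2[0]*-.0728+k2[1])
```

```text
wrist yaw -7.283873780562094
scene yaw -5.518127554395317 0.6353510022987431 0.6351524300391453
side yaw -4.045322595641444 0.6429687593911501
```

Run:
```python
from h import *
from bench import telemetry
s=telemetry.get_obs();S=np.array([.6355,-.0728,.215]);Q=R.from_euler('z',-6,degrees=True).as_matrix()
t=lambda x,z:S+Q@[.003+x,0,.010+z]
print(t(0,.122))
plan(s,[(t(-.095,.135),-6,30),(t(-.03,.122),-6,30),(t(0,.122),-6,30)],op=-1,vmax=.02)
```

```text
[ 0.6385 -0.0731  0.347 ]
[[0.03,0,0.02,-0.0006,-0.0178,0.0036,-1],[0.02,-0.01,0.03,-0.0006,-0.0177,0.0036,-1],[0.02,0,0.03,-0.0007,-0.0178,0.0036,-1],[0.01,0,0.03,-0.0008,-0.0178,0.0037,-1],[0.02,-0.01,0.03,-0.0007,-0.0177,0.0037,-1],[0,0,0,-0.0125,0,0.0109,-1],[0,0,0,-0.0124,0,0.011,-1],[0,0,0,-0.0125,0,0.0109,-1]]

[[0,0,0,-0.0124,0,0.011,-1],[0,0,0,-0.013,0,0.0075,-1],[0,0,0,-0.013,0,0.0075,-1],[0,0,0,0,0,0,-1],[0,0,0,0,0,0,-1],[0,0,0,0,0,0,-1],[0,0,0,0,0,0,-1],[0,0,0,0,0,0,-1]]

end [ 0.6385 -0.0731  0.347 ] rows 16
```

apply_moves(moves=[[0.03,0,0.02,-0.0006,-0.0178,0.0036,-1],[0.02,-0.01,0.03,-0.0006,-0.0177,0.0036,-1],[0.02,0,0.03,-0.0007,-0.0178,0.0036,-1],[0.01,0,0.03,-0.0008,-0.0178,0.0037,-1],[0.02,-0.01,0.03,-0.0007,-0.0177,0.0037,-1],[0,0,0,-0.0125,0,0.0109,-1],[0,0,0,-0.0124,0,0.011,-1],[0,0,0,-0.0125,0,0.0109,-1]])

```text
clock: 8.9
tcp_pos: [0.5933, -0.0675, 0.3511]
orientation: [0.135, 2.613, -0.037]
contact_force: [-0.4, 0.5, -2.0]
grip_width: 0.0207
gripper_force: 45.3
```

apply_moves(moves=[[0,0,0,-0.0124,0,0.011,-1],[0,0,0,-0.013,0,0.0075,-1],[0,0,0,-0.013,0,0.0075,-1],[0,0,0,0,0,0,-1],[0,0,0,0,0,0,-1],[0,0,0,0,0,0,-1],[0,0,0,0,0,0,-1],[0,0,0,0,0,0,-1]])

```text
clock: 9.57
tcp_pos: [0.6383, -0.073, 0.3482]
orientation: [0.136, 2.613, -0.038]
contact_force: [-0.7, -0.1, -2.3]
grip_width: 0.0208
gripper_force: 45.3
```

Run:
```python
from h import *
from bench import telemetry,grab_frame
import pickle
s=telemetry.get_obs();print(s["tcp_pos"],s["contact_force"],s["grip_width"],s["joints"])
pickle.dump(s,open("w5.pkl","wb"));T=wristT(s)
a=grab_frame("scene");w=grab_frame("wrist")
S=np.array([.6355,-.0728,.215]);Q=R.from_euler('z',-6,degrees=True).as_matrix()
w0=w.copy();a0=a.copy()
A=cv2.resize(a[110:250,140:280],(420,420),interpolation=cv2.INTER_CUBIC)
W=cv2.resize(w[0:420,90:470],(380,420))
cv2.imwrite("pics/c5.png",np.hstack([A,W]));cv2.imwrite("pics/w5.png",w)
```

```text
[ 0.6383 -0.073   0.3482] [-0.6965 -0.1047 -2.3222] 0.020802200006622702 [ 0.5766  0.1312 -0.6392  1.8821  0.2509  0.6449  1.2673]
```

View pics/c5.png

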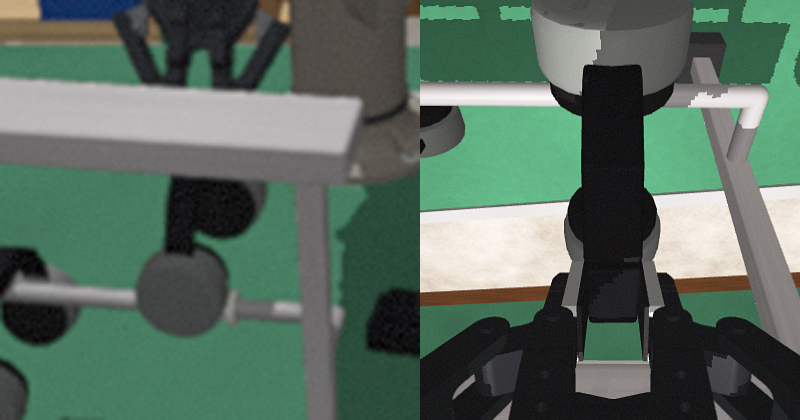

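apply_moves(moves=[[0,0,0,0.005,0,0.0087,-1],[0,0,0,0.005,0,0.0087,-1],[0,0,0,0.005,0,0.0087,-1],[0,0,0,0.005,0,0.0087,-1],[0,0,0,0.005,0,0.0087,-1],[0,0,0,0.005,0,0.0087,-1],[0,0,0,0.005,0,0.0087,-1],[0,0,0,0.005,0,0.0087,-1]])

```text
clock: 10.33
tcp_pos: [0.6392, -0.0732, 0.2666]
orientation: [0.137, 2.613, -0.037]
contact_force: [-1.1, 0.1, -2.0]
grip_width: 0.021
gripper_force: 45.3
```

apply_moves(moves=[[0,0,0,0.0045,0,0.0078,-1],[0,0,0,0.0045,0,0.0078,-1],[0,0,0,0,0,0,-1],[0,0,0,0,0,0,-1],[0,0,0,0,0,0,-1],[0,0,0,0,0,0,-1],[0,0,0,0,0,0,-1],[0,0,0,0,0,0,-1]])

```text
clock: 11.0
tcp_pos: [0.6395, -0.0734, 0.2504]
orientation: [0.137, 2.612, -0.037]
contact_force: [-0.3, -0.0, -1.9]
grip_width: 0.0207
gripper_force: 45.3
```

Run:
```python
from h import *
from bench import telemetry,grab_frame
import pickle
s=telemetry.get_obs();print(s["tcp_pos"],s["contact_force"],s["moment"],s["grip_width"])
pickle.dump(s,open("w6.pkl","wb"));T=wristT(s)
w=grab_frame("wrist");a=grab_frame("scene");b=grab_frame("side")
cv2.imwrite("pics/w6.png",w)
A=cv2.resize(w[120:330,190:380],None,fx=2.8,fy=2.8,interpolation=cv2.INTER_CUBIC)[:588]
B=cv2.resize(a[150:250,170:255],None,fx=3,fy=2.94,interpolation=cv2.INTER_CUBIC)
C=cv2.resize(b[150:250,300:385],None,fx=3,fy=2.94,interpolation=cv2.INTER_CUBIC)
cv2.imwrite("pics/c6.png",np.hstack([A,np.vstack([B,C])])[:, :800])
```

```text
[ 0.6395 -0.0734  0.2504] [-0.2816 -0.0214 -1.939 ] [ 0.1391  0.7652 -0.014 ] 0.020711333052249193
```

View pics/c6.png

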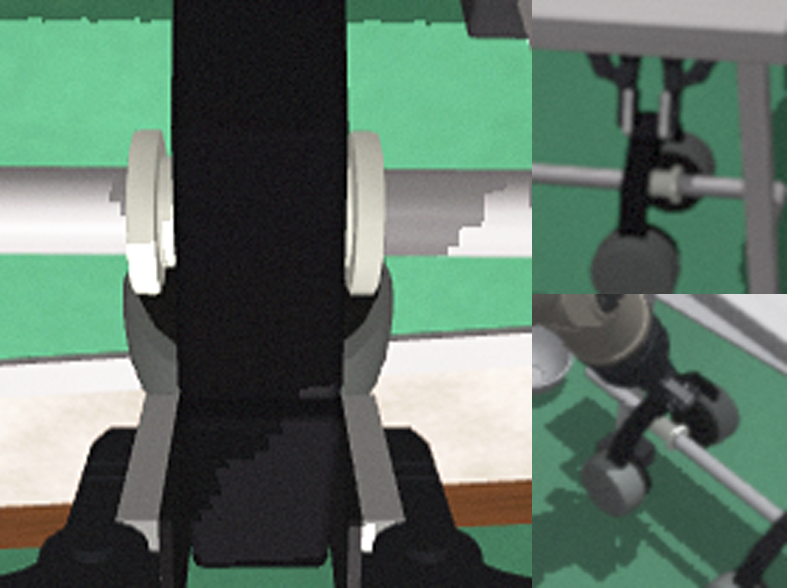

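Run:
```python
from h import *
import pickle
s=pickle.load(open("w6.pkl","rb"));T=wristT(s)
S=np.array([.6355,-.0728,.215]);Q=R.from_euler('z',-6,degrees=True).as_matrix()
for z in(.215,.22,.227):
  S[2]=z
  X=[S+Q@np.array([0,y,-.01+h]) for y in(-.022,.022) for h in(0,)]
  print(z,proj("wrist",np.array(X),T).round(1).tolist())
print("measured L outer",190+127/2.8,"R outer",190+385/2.8,"row",120+212/2.8)
k=[(190+127/2.8,120+210/2.8),(190+385/2.8,120+212/2.8)]
f=lambda p:np.ravel([proj("wrist",np.array([p[0],p[1],p[2]])+Q@np.array([0,y,-.01]),T)[0]-q for y,q in zip((-.022,.022),k)])
r=least_squares(f,[.6355,-.0728,.215]);print(r.x,r.fun)
```

```text
0.215 [[238.3, 196.8], [325.4, 196.9]]
0.22 [[237.4, 204.1], [326.2, 204.2]]
0.227 [[236.3, 214.8], [327.3, 214.9]]
measured L outer 235.35714285714286 R outer 327.5 row 195.71428571428572
[ 0.6277 -0.0722  0.2214] [-0.0001  0.3425  0.0001 -0.3425]
```

apply_moves(moves=[[0,0,0,0.001,-0.0005,0.0017,-1],[0,0,0,0.001,0,0.0017,-1],[0,0,0,0.001,0,0.0017,-1],[0,0,0,0.001,0,0.0017,-1],[0,0,0,0.001,0,0.0017,-1],[0,0,0,0.001,0,0.0017,-1],[0,0,0,0,0,0,-1],[0,0,0,0,0,0,-1]])

```text
clock: 11.82
tcp_pos: [0.6391, -0.0737, 0.2378]
orientation: [0.136, 2.613, -0.037]
contact_force: [-1.0, 0.0, -2.8]
grip_width: 0.0208
gripper_force: 45.3
```

apply_moves(moves=[[0,0,0,0.0005,0,0.0009,-1],[0,0,0,0.0005,0,0.0009,-1],[0,0,0,0.0005,0,0.0009,-1],[0,0,0,0,0,0,-1],[0,0,0,0,0,0,-1],[0,0,0,0,0,0,-1],[0,0,0,0,0,0,-1],[0,0,0,0,0,0,-1]])

```text
clock: 12.48
tcp_pos: [0.6392, -0.0738, 0.235]
orientation: [0.137, 2.613, -0.037]
contact_force: [0.5, -0.8, -1.6]
grip_width: 0.021
gripper_force: 45.3
```

Run:
```python
from h import *
from bench import telemetry,grab_frame
import pickle
s=telemetry.get_obs();print(s["tcp_pos"],s["contact_force"],s["moment"])
pickle.dump(s,open("w7.pkl","wb"));w=grab_frame("wrist");cv2.imwrite("pics/w7.png",w)
T=wristT(s);Q=R.from_euler('z',-6,degrees=True).as_matrix()
print(proj("wrist",np.array([[.6355,-.0728,.205]])+(Q@np.array([[0,0],[-.022,.022],[0,0]])).T,T),proj("wrist",np.array([[.6277,-.0728,.2114]])+(Q@np.array([[0,0],[-.022,.022],[0,0]])).T,T))
g=w.min(2).astype(int)
# bright collar/rail extents left of band
for c in range(224,252,3):
    v=np.where(g[150:300,c]>110)[0]+150;print(c,v[:1],v[-1:],len(v),end=" | ")
```

```text
[ 0.6392 -0.0738  0.235 ] [ 0.5462 -0.7609 -1.6133] [0.0187 0.7073 0.0306]
[[236.6842 220.7002]
 [328.8343 220.7334]] [[232.1099 220.5133]
 [329.8363 220.5488]]
224 [150] [276] 110 | 227 [150] [273] 102 | 230 [150] [272] 105 | 233 [150] [299] 106 | 236 [151] [297] 132 | 239 [150] [299] 132 | 242 [150] [294] 116 | 245 [150] [299] 118 | 248 [151] [290] 98 | 251 [198] [272] 52 |
```

apply_moves(moves=[[0,0,0,0.0005,0,0.0009,-1],[0,0,0,0.0005,0,0.0009,-1],[0,0,0,0.0005,0,0.0009,-1],[0,0,0,0,0,0,-1],[0,0,0,0,0,0,-1],[0,0,0,0,0,0,-1],[0,0,0,0,0,0,-1],[0,0,0,0,0,0,-1]])

```text
clock: 13.2
tcp_pos: [0.6393, -0.0738, 0.2319]
orientation: [0.137, 2.613, -0.037]
contact_force: [-0.3, 0.4, -1.9]
grip_width: 0.0207
gripper_force: 45.3
```

apply_moves(moves=[[0,0,0,0.0005,0,0.0009,-1],[0,0,0,0.0005,0,0.0009,-1],[0,0,0,0,0,0,-1],[0,0,0,0,0,0,-1],[0,0,0,0,0,0,-1],[0,0,0,0,0,0,-1],[0,0,0,0,0,0,-1],[0,0,0,0,0,0,-1]])

```text
clock: 13.87
tcp_pos: [0.6393, -0.0738, 0.2298]
orientation: [0.137, 2.613, -0.037]
contact_force: [-0.1, 1.2, -2.2]
grip_width: 0.0209
gripper_force: 45.3
```

apply_moves(moves=[[0,0,0,0.0005,0,0.0009,-1],[0,0,0,0.0005,0,0.0009,-1],[0,0,0,0,0,0,-1],[0,0,0,0,0,0,-1],[0,0,0,0,0,0,-1],[0,0,0,0,0,0,-1],[0,0,0,0,0,0,-1],[0,0,0,0,0,0,-1]])

```text
clock: 14.53
tcp_pos: [0.6394, -0.0738, 0.2278]
orientation: [0.137, 2.613, -0.037]
contact_force: [0.1, 0.1, -3.0]
grip_width: 0.0208
gripper_force: 45.3
```

apply_moves(moves=[[0,0,0,0.0005,0,0.0009,-1],[0,0,0,0,0,0,-1],[0,0,0,0,0,0,-1],[0,0,0,0,0,0,-1],[0,0,0,0.0005,0,0.0009,-1],[0,0,0,0,0,0,-1],[0,0,0,0,0,0,-1],[0,0,0,0,0,0,-1]])

```text
clock: 15.2
tcp_pos: [0.6394, -0.0738, 0.2256]
orientation: [0.137, 2.613, -0.037]
contact_force: [-0.3, 0.5, -1.7]
grip_width: 0.0206
gripper_force: 45.3
```

apply_moves(moves=[[0,0,0,0.0005,0,0.0009,-1],[0,0,0,0,0,0,-1],[0,0,0,0,0,0,-1],[0,0,0,0,0,0,-1],[0,0,0,0,0,0,-1],[0,0,0,0,0,0,-1],[0,0,0,0,0,0,-1],[0,0,0,0,0,0,-1]])

```text
clock: 15.87
tcp_pos: [0.6394, -0.0738, 0.2247]
orientation: [0.137, 2.613, -0.037]
contact_force: [0.6, -0.2, -2.1]
grip_width: 0.0205
gripper_force: 45.3
```

apply_moves(moves=[[0,0,0,0.0005,0,0.0009,-1],[0,0,0,0,0,0,-1],[0,0,0,0,0,0,-1],[0,0,0,0,0,0,-1],[0,0,0,0,0,0,-1],[0,0,0,0,0,0,-1],[0,0,0,0,0,0,-1],[0,0,0,0,0,0,-1]])

```text
clock: 16.53
tcp_pos: [0.6397, -0.0738, 0.2239]
orientation: [0.137, 2.612, -0.037]
contact_force: [-0.8, 0.9, 0.2]
grip_width: 0.0211
gripper_force: 45.6
```

apply_moves(moves=[[0,0,0,0.0002,0,0.0004,-1],[0,0,0,0,0,0,-1],[0,0,0,0,0,0,-1],[0,0,0,0,0,0,-1],[0,0,0,0,0,0,-1],[0,0,0,0,0,0,-1],[0,0,0,0,0,0,-1],[0,0,0,0,0,0,-1]])

```text
clock: 17.2
tcp_pos: [0.6397, -0.0738, 0.2239]
orientation: [0.137, 2.612, -0.038]
contact_force: [-3.2, 0.9, 5.3]
grip_width: 0.0206
gripper_force: 46.3
```

Run:
```python
from h import *
from bench import telemetry,grab_frame
s=telemetry.get_obs();print(s["tcp_pos"],s["contact_force"],s["moment"])
w=grab_frame("wrist");a=grab_frame("scene");b=grab_frame("side")
A=cv2.resize(w[120:330,190:380],None,fx=2.8,fy=2.8,interpolation=cv2.INTER_CUBIC)[:588]
B=cv2.resize(a[150:250,170:255],None,fx=3,fy=2.94,interpolation=cv2.INTER_CUBIC)
C=cv2.resize(b[150:250,300:385],None,fx=3,fy=2.94,interpolation=cv2.INTER_CUBIC)
cv2.imwrite("pics/c7.png",np.hstack([A,np.vstack([B,C])])[:, :800])
```

```text
[ 0.6397 -0.0738  0.2239] [-3.1701  0.8565  5.2574] [-0.0129  0.62   -0.0243]
```

View pics/c7.png

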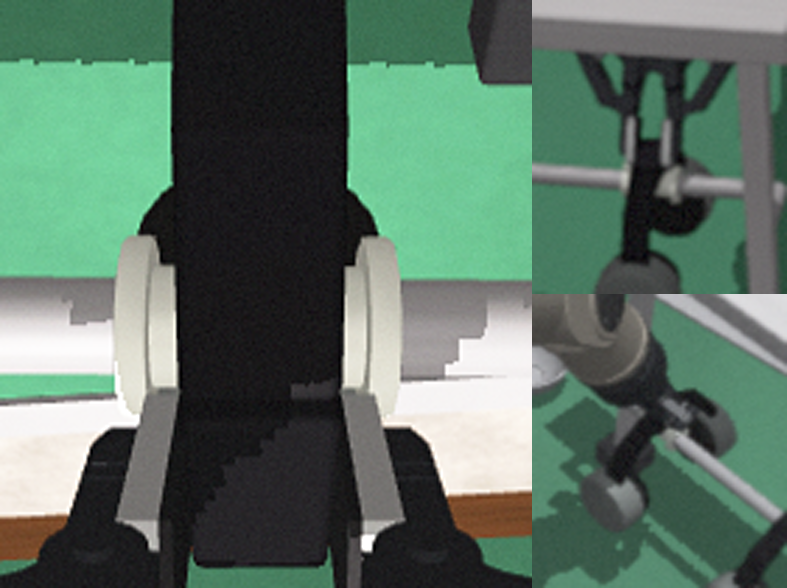

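Run:
```python
from h import *
from bench import telemetry
s=telemetry.get_obs();T=wristT(s);Q=R.from_euler('z',-6,degrees=True).as_matrix()
for x in(.62,.625,.63,.6355,.64):print(x,proj("wrist",np.array([x,-.0728,.204]),T))
```

```text
0.62 [[278.907  214.9659]]
0.625 [[280.1797 222.4107]]
0.63 [[281.3952 229.5211]]
0.6355 [[282.6708 236.9823]]
0.64 [[283.6695 242.8242]]
```

apply_moves(moves=[[0,0,0,-0.0001,0,-0.0003,-1],[0,0,0,0,0,0,-1],[0,0,0,0,0,0,-1],[0,0,0,0,0,0,-0.4],[0,0,0,0,0,0,-0.2],[0,0,0,0,0,0,0],[0,0,0,0,0,0,0.2],[0,0,0,0,0,0,0.2]], grip_force=20)

```text
clock: 18.02
tcp_pos: [0.6392, -0.0738, 0.2232]
orientation: [0.137, 2.613, -0.037]
contact_force: [-0.3, -0.4, 0.4]
grip_width: 0.0516
gripper_force: 0.0
```

apply_moves(moves=[[0,0,0,0,0,0,0.2],[0,0,0,0,0,0,0.2],[0,0,0,0,0,-0.003,0.2],[0,0,0,0,0,-0.005,0.2],[0,0,0,0,0,-0.01,0.2],[0,0,0,0,0,-0.01,0.2],[0,0,0,0,0,-0.01,0.2],[0,0,0,0,0,-0.01,0.2]])

```text
clock: 18.68
tcp_pos: [0.615, -0.0711, 0.2658]
orientation: [0.136, 2.613, -0.037]
contact_force: [-1.1, -0.2, 0.3]
grip_width: 0.0512
gripper_force: 0.0
```

apply_moves(moves=[[0,0,0,0,0,-0.02,0.2],[0,0,0,0,0,-0.02,0.2],[0,0,0,0,0,-0.02,0.2],[0,0,0,0,0,-0.02,0.2],[0,0,0,0,0,-0.01,0.2],[0,0,0,0,0,0,0.2],[0,0,0,0,0,0,0.2],[0,0,0,0,0,0,0.2]])

```text
clock: 19.35
tcp_pos: [0.5703, -0.0667, 0.3422]
orientation: [0.137, 2.614, -0.037]
contact_force: [0.0, 0.1, 0.2]
grip_width: 0.051
gripper_force: 0.0
```

Run:
```python
from h import *
from bench import telemetry,grab_frame
s=telemetry.get_obs();print(s["tcp_pos"],s["contact_force"],s["clock"],s["grip_width"])
w=grab_frame("wrist");a=grab_frame("scene")
A=cv2.resize(a[140:260,80:270],None,fx=2,fy=2,interpolation=cv2.INTER_CUBIC)
A=np.vstack([A,np.zeros((180,380,3),np.uint8)])
cv2.imwrite("pics/c8.png",np.hstack([w[:,70:490],A]))
```

```text
[ 0.5703 -0.0667  0.3422] [0.0233 0.1067 0.186 ] 19.35 0.05102769413005591
```

View pics/c8.png

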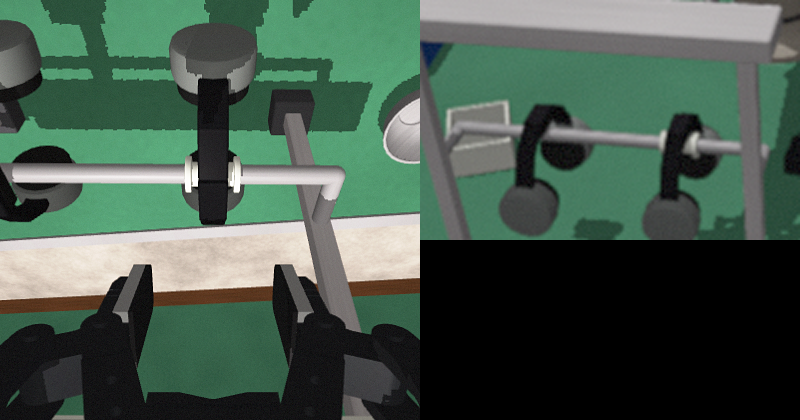

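The muffs hang centred between the collars (wrist picture, around column 212, row 175), with one cup on each side of the rail. The gripper is clear of them.

```bash
python3 -c "
from bench import order
print(order.hand_in())"
```

```text
the job is handed in; nothing more can be done
None
```

The ear defenders now hang on the rail with the crown between the two sleeve collars and one cup on each side; I felt them bear on the sleeve (about 7 N) before letting go, and handed in just after 19 s on the robot clock.

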